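# Find the rattling ferrule case and hold it out

### The job

One of the three sealed blue-and-white cases on the packing board has a ferrule loose inside: pick the cases up and shake them lengthwise, each silent one going back upright where it stood, until you find the one that rattles. Shake that one to and fro in the air so that the ferrule runs from end to end and back, then hold it out level over the middle of the red disc, about 15 cm above it, and finish while still holding it there. Leave everything else on the bench undisturbed.

Things in the scene. Friction and masses are not known exactly. Their poses are not given: they have to be found in the camera images.
- case_a: sealed printed-tin case, white with a blue lid, 120 mm long (its x), 54 wide (its y), 42 high; origin at the centre of its underside, z up. All three look alike, weigh 0.3 to 0.39 kg and start standing on the packing board side by side, 135 mm apart along its y, long sides facing. In two of them (which ones varies) the contents are packed tight and centred; in the third a brass ferrule is loose.
- case_b: sealed printed-tin case, white with a blue lid, 120 mm long (its x), 54 wide (its y), 42 high; origin at the centre of its underside, z up. In the rattling case the loose ferrule (about 0.22 kg) rolls freely along the case's x, up to 42 mm either way from the middle, when shaken or tilted lengthwise. Tilted 0.3 rad, it is at the lower end within 0.5 s.
- case_c: sealed printed-tin case, white with a blue lid, 120 mm long (its x), 54 wide (its y), 42 high; origin at the centre of its underside, z up. At one and the same tool pose, the moment on the tool differs by about 0.18 N m between the loose ferrule lying at one end and at the other; in a packed case nothing shifts. (Tilting changes the moment by itself: the gripper's and load's own weight.)
- board: fixed packing board of pale plywood on which the cases stand, 160 x 400 x 10 mm (x, y, z); origin at the centre of its underside, which is at bench height, so that its top is 10 mm above
- disc: red hand-over disc fixed flat on the bench, beyond the board as seen from the robot, 90 mm across, 3 mm thick; origin at the centre of its underside, z up
- brush_pot: white porcelain brush pot with a blue band, 90 mm across and 115 mm high, brushes standing in it up to 235 mm high; origin at the centre of its underside; a bystander
- bowl: round white porcelain bowl with blue dots, 120 mm across, 46 mm high; origin at the centre of its underside; a bystander
- inkstone: dark grey inkstone, 120 x 80 x 22 mm; origin at the centre of its underside; a bystander
- steel_pot: open steel pot, 104 mm across, 60 mm high; origin at the centre of its underside; a bystander
- brush: writing brush lying on the bench along its own x, about 240 mm long and 13 mm thick; origin under its middle; a bystander
- paste_jar: closed white porcelain jar with a blue cap, 64 mm across, 60 mm high; origin at the centre of its underside; a bystander
Not all that is in view belongs to the job. What is shaped like the case_a but black, orange or turquoise is not meant.

How it is judged:
By the outcome, as a careful person would: the job done as asked, in the order asked, and still so for the second after the job is handed in, while the arm keeps its last pose, push and grip.
It also fails if it takes over 72 s, if anything falls off the work surface, if the arm or the gripper's body presses on something with over 40 N, if the wrist force passes 120 N, or if a joint passes its speed limit or range.

### The arm

A 6-joint arm with a two-finger parallel gripper is mounted at the origin on the work surface. World frame = base frame: x ahead of the robot, y to its left, z up, the work surface at z = 0. Lengths are in m, angles in rad, forces in N, time in s.
With the tool pointing down it reaches from about 0.225 to 0.875 m from the base axis. Payload 3.4 kg.
Tool frame: the origin (TCP) lies at the very end of the fingers, on their centre line; the grasp point (between the pads) lies 19 mm behind it; z points along the fingers, y is the line along which they close (so a half turn about z gives the same grasp; the last joint's range is limited). The gripper opens to 85 mm and grips with 20 to 120 N. Pads are 22 mm wide; open, the fingers measure 114 mm over their backs; the gripper's body (76 mm by 85 mm) begins 54 mm behind the grasp point. The pads swing forward as they close: fully open they stand 13 mm farther back than shut.
Start: joints at [1.055, 0.276, 1.505, -0, 1.361, -0.121], TCP at [0.221, 0.531, 0.192] pointing down, gripper open.
Joint ranges: [-2.89, 2.89], [-0.75, 2.08], [0.22, 2.7], [-1.18, 4.32], [0.11, 2.71], [-2.7, 2.7]. Speed limits (rad/s): [2.57, 2.57, 3.14, 3.14, 3.14, 3.14].

### API

Orientations are given as a unit quaternion [w, x, y, z].
In Python, from rig import manip gives the robot as it stands. The module is installed in compiled form; this text tells all that it offers.
- The arm moves only by the tool play_rows, never from a script. Its argument "motion" is a list of rows, each a list of 5 numbers: the shift along the tool's x, y, z in units of 40 mm (1.0 is 40 mm), then the turn about the tool's z in units of 10 degrees (1.0 is 10 degrees), then the finger opening in mm, from 0 to 85.4. A call has 1 to 5 rows; each row is the pose to reach, as a shift and turn from the pose commanded when the call began, along the tool's axes at that moment; what a row does not reach only later rows make up. A row lasts 1/8 s, in which the tool goes at most 62.5 mm and 10.7 degrees, less where a joint would pass 70% of its speed; a pose out of reach is approached as far as the arm can. A call with a gripper value outside its range is refused whole. The fingers move at their own pace and stop on an object; "newtons" is the grip in N (left out, the last holds). Time passes only in rows, so rows that repeat a pose let the fingers close. It gives the time, the measured TCP pose, the force, the opening and the grip force at its end, in the units of the state.
- manip.get_state(): the state, without advancing time (a new reading comes with each control period).
- manip.get_image(name): name is "side" or "top" or "wrist"; returns a dict with "img" (400x640x3 uint8, red, green, blue), "range_z" (400x640 float32, m along the optical axis (not along the pixel's ray), 0 where there is no reading), "fx", "fy", "cx", "cy" (pixels), "R" (3x3) and "t" (3): a world point X has camera coordinates R X + t. Camera axes: x right, y down, z forward; pixel columns grow to the right and rows downward; lengths in m; the calibration is good to about 2 mm. The wrist camera is an equidistant fisheye: a pixel r from the principal point sees the ray r / f radians off the axis. A picture is of the moment at which its call begins.
- manip.sign_off(): hands the job in; it is judged then, once.
The state is a dict: "clock": time; "qpos": joint angles; "qd": joint speeds; "effort": joint torques, N m; "position": TCP position; "ee_rot": TCP orientation; "contact_force": force on the tool from outside, world axes, zero at the start; "moment": the same for the moment, N m; "width": finger opening in m; "gripper_force": force on a finger pad.
Only numpy, scipy, OpenCV 4.12 (cv2) and the standard library are available. Lean on these libraries where they do the work, as an engineer would, in place of code of your own. Each camera call takes 0.05 s, during which the arm holds its last target. There are 200 camera calls.

## Working session

There is one attempt and no reset: what is moved stays moved. The work goes in short steps, Python scripts to look and compute and a tool call to move; the robot and the scene stay as the last step left them, time stands still between calls to the robot, and variables do not carry over. Pictures are saved under pics/ and viewed, at most 10 in all, crops included, and the job is handed in when it is done.

Besides the shell and the picture viewer there is one more tool, called after "Call:" as name(argument=value, ...) on one line, values as JSON. play_rows: Moves the arm, as the interface text tells. Its arguments: {"type":"object","properties":{"motion":{"type":"array","items":{"type":"array","items":{"type":"number"}}},"newtons":{"type":"number"}},"required":["motion"]}

```bash
mkdir -p pics; cat > h.py <<'E'
import numpy as np, cv2
from rig import manip
def save(n,f):
    d=manip.get_image(n); cv2.imwrite(f,d["img"][:,:,::-1]); np.savez(f[:-4]+".npz",**d); return d
def cast(d,u,v,z):
    R=np.array(d["R"]);t=np.array(d["t"]); c=-R.T@t
    r=R.T@np.array([(u-d["cx"])/d["fx"],(v-d["cy"])/d["fy"],1.0]); return c+r*(z-c[2])/r[2]
E
python3 - <<'E'
from h import *
for n in("top","side"):
    d=save(n,f"pics/{n}0.png"); print(n,d["R"],d["t"],d["fx"],d["cx"],d["cy"])
print(manip.get_state())
E
```

```text
top [[-0.02503267 -0.99949434  0.01960663]
 [-0.99475526  0.02295872 -0.09967385]
 [ 0.09917331 -0.0219989  -0.99482697]] [0.04316529 0.5154235  1.24398433] 456.44298529927744 323.8405513996432 203.82162476242374
side [[ 0.85821608 -0.51320407 -0.0093138 ]
 [-0.361883   -0.59209873 -0.72004152]
 [ 0.36401355  0.62132171 -0.69386848]] [-0.39705516  0.22963858  0.83161282] 363.1089852232024 324.529306586603 199.09389499074675
{'clock': 0.1, 'qpos': array([ 1.05499156e+00,  2.76556360e-01,  1.50597555e+00,  1.47699625e-05,
        1.36069898e+00, -1.21003831e-01]), 'qd': array([-1.80998972e-04,  7.92272457e-05, -4.54555608e-03, -1.13175047e-03,
        2.30404368e-03,  9.20474492e-04]), 'effort': array([ 1.34801609e-03, -4.17698801e+01, -2.46406120e+01, -3.81047321e-04,
        5.77798332e-03, -1.91541596e-05]), 'position': array([0.22090432, 0.53031436, 0.19072458]), 'ee_rot': array([-2.63283771e-04,  1.96122397e-01,  9.80579081e-01, -7.75683299e-04]), 'contact_force': array([-0.54428999,  0.46462631, -0.27092838]), 'moment': array([-0.0069598 , -0.02902716, -0.04945099]), 'gripper_force': 0.0, 'width': 0.08528357720272459}
```

View pics/top0.png

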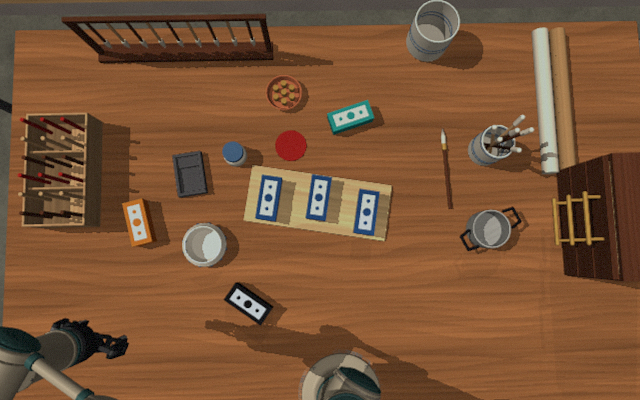

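View pics/side0.png

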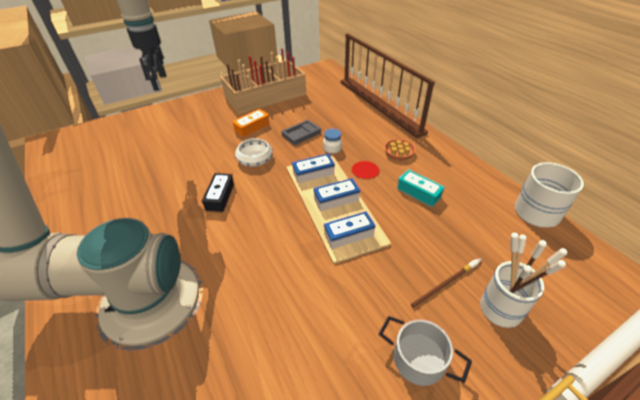

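Top view: the candidates are the blue-and-white cases at (269,198), (318,198) and (367,212) on the pale board. Lookalikes are black (248,303), orange (138,222), turquoise (351,117); the blue-capped jar at (234,153) isn't a case. The red disc is at (291,145). The side view agrees, with the three blue cases at (313,167), (337,192) and (349,227).

```bash
cat > m.py <<'E'
from h import *
def measure(d,show=True):
    hsv=cv2.cvtColor(d["img"],cv2.COLOR_RGB2HSV)
    m=cv2.inRange(hsv,(105,120,60),(125,255,255)); out=[]
    for c in cv2.findContours(m,cv2.RETR_EXTERNAL,cv2.CHAIN_APPROX_NONE)[0]:
        if cv2.contourArea(c)<300: continue
        p=np.array([cast(d,u,v,.052)[:2] for u,v in c[:,0]],np.float32)
        (x,y),(w,h),a=cv2.minAreaRect(p); b=cv2.boxPoints(((x,y),(w,h),a))
        e=max([b[1]-b[0],b[2]-b[1]],key=np.linalg.norm); yaw=np.arctan(e[1]/e[0])
        r=d["range_z"][tuple(c[:,0,::-1].mean(0).astype(int))]
        M=cv2.moments(c);u,v=M["m10"]/M["m00"],M["m01"]/M["m00"]; z=d["range_z"][int(v),int(u)]
        R,t=np.array(d["R"]),np.array(d["t"]); X=R.T@(np.array([(u-d["cx"])/d["fx"]*z,(v-d["cy"])/d["fy"]*z,z])-t)
        out.append((x,y,yaw,w,h)); print("case px",(int(u),int(v)),"c",round(x,4),round(y,4),"yaw",round(yaw,3),"size",round(w,3),round(h,3),"depth pt",X.round(3))
    return out
E
python3 - <<'E'
from m import *
d=dict(np.load("pics/top0.npz")); measure(d)
hsv=cv2.cvtColor(d["img"],cv2.COLOR_RGB2HSV)
m=cv2.inRange(hsv,(0,200,120),(5,255,255))|cv2.inRange(hsv,(175,200,120),(180,255,255))
for c in cv2.findContours(m,cv2.RETR_EXTERNAL,cv2.CHAIN_APPROX_NONE)[0]:
    if cv2.contourArea(c)>300:
        (u,v),(a,b),_=cv2.fitEllipse(c);X=cast(d,u,v,.003);print("disc",u,v,X,np.linalg.norm(X[:2]),a,b,"diam",a/456*1.2)
cv2.imwrite("pics/crop.png",cv2.resize(d["img"][130:250,210:410,::-1],None,fx=4,fy=4))
s=manip.get_state(); from scipy.spatial.transform import Rotation as R
print(R.from_quat(s["ee_rot"][[1,2,3,0]]).as_matrix().round(3))
E
```

```text
case px (366, 212) c 0.4888 -0.0834 yaw -0.169 size 0.053 0.118 depth pt [ 0.489 -0.084  0.051]
case px (318, 197) c 0.5316 0.0456 yaw -0.17 size 0.052 0.119 depth pt [0.531 0.046 0.055]
case px (268, 197) c 0.5339 0.1814 yaw -0.168 size 0.054 0.119 depth pt [0.533 0.181 0.053]
disc 290.4000244140625 145.15106201171875 [0.68949773 0.12175897 0.003     ] 0.7001659595989371 28.72834014892578 29.39653778076172 diam 0.07560089512875205
[[-0.923  0.385 -0.001]
 [ 0.385  0.923 -0.001]
 [ 0.    -0.002 -1.   ]]
```

View pics/crop.png

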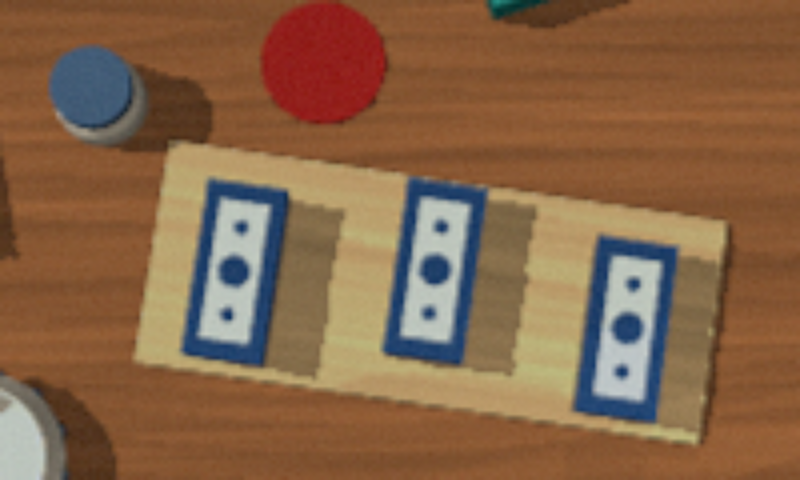

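Crop confirms three blue-lidded cases on the board; sizes come out at 53x119 mm and z about 0.052, with 135 mm spacing. Starting with the left one, (0.534, 0.181).

```bash
cat > g.py <<'E'
from h import *
from scipy.spatial.transform import Rotation as Ro
import sys
def st():
    s=manip.get_state(); q=np.array(s["ee_rot"]); M=Ro.from_quat(q[[1,2,3,0]]).as_matrix()
    return s,M
def go(x,y,z,yaw=-.169):
    s,M=st(); d=M.T@(np.array([x,y,z])-s["position"])
    cur=np.arctan2(M[1,0],M[0,0]); dy=(yaw-cur+np.pi/2)%np.pi-np.pi/2
    print("units",(d/.04).round(2),"turn",round(-np.degrees(dy)/10,2),"q6",s["qpos"][5].round(2),"clk",s["clock"])
def mom():
    s,M=st(); print("clk",s["clock"],"mom tool",(M.T@s["moment"]).round(3),"F tool",(M.T@s["contact_force"]).round(2),"w",round(s["width"],4),"gf",round(s["gripper_force"],1),"pos",s["position"].round(4),"q",s["qpos"].round(2))
if __name__=="__main__":
    mom(); go(*map(float,sys.argv[1:])) if len(sys.argv)>1 else 0
E
python3 g.py .5339 .1814 .16
```

```text
clk 0.1 mom tool [-0.005 -0.029  0.049] F tool [0.68 0.22 0.27] w 0.0853 gf 0.0 pos [0.2209 0.5303 0.1907] q [ 1.05  0.28  1.51  0.    1.36 -0.12]
units [-10.58  -5.04   0.77] turn -1.29 q6 -0.12 clk 0.1
```

Call:
play_rows(motion=[[-1.2,-0.6,0,-0.3,85],[-2.4,-1.2,0.1,-0.6,85],[-3.6,-1.8,0.2,-1.0,85],[-4.8,-2.4,0.3,-1.29,85],[-5.5,-2.7,0.3,-1.29,85]])

```text
clock: 0.72
position: [0.3835, 0.3441, 0.1788]
ee_rot: [-0.0, 0.086, 0.996, -0.001]
contact_force: [-0.0, 0.3, -1.0]
width: 0.0856
gripper_force: 0.0
```

```bash
python3 g.py .5339 .1814 .16
```

```text
clk 0.725 mom tool [ 0.005 -0.011  0.046] F tool [0.05 0.27 1.04] w 0.0856 gf 0.0 pos [0.3835 0.3441 0.1788] q [ 0.6   0.19  1.65 -0.    1.3  -0.8 ]
units [-4.4  -3.37  0.47] turn -0.01 q6 -0.8 clk 0.725
```

Call:
play_rows(motion=[[-1.1,-0.85,0.1,0,85],[-2.2,-1.7,0.2,0,85],[-3.3,-2.55,0.3,0,85],[-4.4,-3.37,0.45,0,85],[-4.4,-3.37,0.45,0,85]])

```text
clock: 1.35
position: [0.5355, 0.1808, 0.1603]
ee_rot: [-0.0, 0.087, 0.996, -0.001]
contact_force: [0.3, 0.0, -0.6]
width: 0.0847
gripper_force: 0.0
```

```bash
python3 g.py .5339 .1814 .016
```

```text
clk 1.35 mom tool [-0.023 -0.026 -0.02 ] F tool [-0.28  0.1   0.63] w 0.0847 gf 0.0 pos [0.5355 0.1808 0.1603] q [ 0.2   0.28  1.58 -0.    1.28 -1.19]
units [0.04 0.01 3.61] turn -0.03 q6 -1.19 clk 1.35
```

Call:
play_rows(motion=[[0.04,0.01,0.9,0,85],[0.04,0.01,1.8,0,85],[0.04,0.01,2.7,0,85],[0.04,0.01,3.3,0,85],[0.04,0.01,3.6,0,85]])

```text
clock: 1.98
position: [0.53, 0.1852, 0.0161]
ee_rot: [-0.002, 0.084, 0.996, -0.0]
contact_force: [-0.5, 0.8, 0.7]
width: 0.0847
gripper_force: 0.0
```

Call:
play_rows(motion=[[0,0,0,0,65],[0,0,0,0,50],[0,0,0,0,40],[0,0,0,0,40],[0,0,0,0,40]], newtons=70)

```text
clock: 2.6
position: [0.5321, 0.1846, 0.0179]
ee_rot: [0.0, 0.085, 0.996, 0.0]
contact_force: [0.5, 0.1, -0.2]
width: 0.0398
gripper_force: 0.0
```

```bash
python3 g.py .5339 .1814 .1
```

```text
clk 2.6 mom tool [-0.042 -0.059  0.018] F tool [-0.42  0.21  0.15] w 0.0398 gf 0.0 pos [0.5321 0.1846 0.0179] q [ 0.21  0.41  1.78  0.    0.95 -1.19]
units [-0.06 -0.07 -2.05] turn -0.0 q6 -1.19 clk 2.6
```

```bash
python3 -c "
from h import *
a=save('side','pics/side1.png')['img'];b=save('wrist','pics/w1.png')['img']
cv2.imwrite('pics/c1.png',np.hstack([cv2.resize(a[120:280,240:400],(400,400)),cv2.resize(b[0:400,120:520],(400,400))])[:,:,::-1])
from m import *
measure(save('top','pics/top1.png'))"
```

```text
case px (366, 212) c 0.4888 -0.0834 yaw -0.174 size 0.053 0.118 depth pt [ 0.488 -0.083  0.058]
case px (318, 197) c 0.5316 0.0455 yaw -0.168 size 0.052 0.119 depth pt [0.531 0.046 0.057]
```

View pics/c1.png

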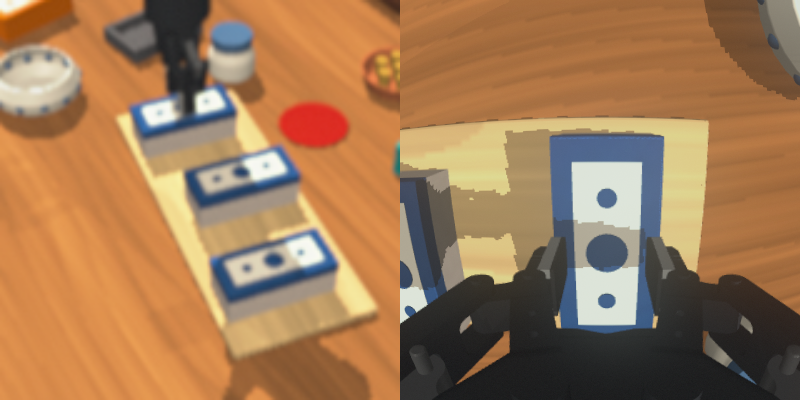

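The wrist view shows the pads (about x=555 and 650) gapped narrower than the lid (552–664), and in the side view the fingertip at (186,110) ends on the lid rather than beside it. The fingers seem to be above the case, despite the reported z of 0.018. I'll check against depth.

```bash
python3 - <<'E'
from h import *
from g import mom
mom()
w=dict(np.load("pics/w1.npz"));R,t=w["R"],w["t"];print("wrist cam pos",-R.T@t)
print({k:w["range_z"][v,u].round(3) for k,(u,v) in {"lid":(320,210),"board":(250,160),"padL":(272,280),"padR":(376,280)}.items() for u,v in [(u,v)]})
d=dict(np.load("pics/side1.npz"));R,t=d["R"],d["t"]
for u,v in[(314,150),(314,156),(314,160),(314,163),(314,166),(314,170),(300,166),(318,163),(320,150)]:
    z=d["range_z"][v,u];print(u,v,d["img"][v,u],(R.T@(np.array([(u-d["cx"])/d["fx"]*z,(v-d["cy"])/d["fy"]*z,z])-t)).round(3))
E
```

```text
clk 2.75 mom tool [0.024 0.004 0.038] F tool [-0.27 -0.21  0.3 ] w 0.04 gf 0.0 pos [0.5319 0.1846 0.0176] q [ 0.21  0.41  1.78  0.    0.95 -1.19]
wrist cam pos [0.46542957 0.19605285 0.19932484]
{'lid': np.float32(0.154), 'board': np.float32(0.191), 'padL': np.float32(0.116), 'padR': np.float32(0.12)}
314 150 [36 37 38] [0.509 0.131 0.143]
314 156 [37 37 38] [0.509 0.132 0.122]
314 160 [44 44 44] [0.52  0.154 0.088]
314 163 [48 48 47] [0.52  0.155 0.077]
314 166 [68 76 90] [0.52  0.155 0.066]
314 170 [56 70 95] [0.52  0.157 0.049]
300 166 [247 247 244] [0.49  0.189 0.055]
318 163 [179 185 164] [0.535 0.157 0.069]
320 150 [44 45 46] [0.524 0.124 0.141]
```

```bash
python3 - <<'E'
from h import *
w=dict(np.load("pics/w1.npz"));R,t=w["R"],w["t"];c=-R.T@t
print(w["fx"],w["cx"],w["cy"],"axis",R[2].round(3))
def pt(d,u,v,fish):
    z=d["range_z"][v,u];x=np.array([u-d["cx"],v-d["cy"]])
    if fish:
        r=np.linalg.norm(x)+1e-9;th=r/d["fx"];x=x/r*np.tan(th)
    else: x=x/d["fx"]
    R,t=d["R"],d["t"];return (R.T@(np.array([x[0]*z,x[1]*z,z])-t)).round(3)
for n,u,v in[("lid",327,210),("lidtop",327,145),("dot",327,250),("board",250,140),("bench",300,80),("pad",272,270),("pad",272,290),("padR",374,270),("padR",372,290)]+[("row",u,285) for u in range(255,400,8)]: print(n,u,v,w["img"][v,u],pt(w,u,v,True))
E
```

```text
309.70691628693146 325.7466138641261 199.51506106472317 axis [ 0.262 -0.046 -0.964]
lid 327 210 [221 228 218] [0.511 0.189 0.051]
lidtop 327 145 [ 80 103 142] [0.479 0.194 0.051]
dot 327 250 [ 71  85 104] [0.533 0.185 0.052]
board 250 140 [168 140  96] [0.471 0.147 0.009]
bench 300 80 [181 118  70] [ 0.439  0.184 -0.001]
pad 272 270 [64 61 57] [0.517 0.166 0.096]
pad 272 290 [57 56 53] [0.526 0.164 0.096]
padR 374 270 [63 62 57] [0.53  0.205 0.085]
padR 372 290 [58 58 54] [0.541 0.204 0.084]
row 255 285 [53 50 44] [0.515 0.163 0.11 ]
row 263 285 [55 54 49] [0.516 0.166 0.109]
row 271 285 [59 57 54] [0.524 0.164 0.095]
row 279 285 [53 51 49] [0.53  0.165 0.086]
row 287 285 [ 65  95 135] [0.551 0.159 0.051]
row 295 285 [ 67  95 136] [0.551 0.164 0.052]
row 303 285 [220 227 216] [0.552 0.168 0.051]
row 311 285 [221 228 217] [0.552 0.173 0.052]
row 319 285 [220 228 217] [0.553 0.177 0.052]
row 327 285 [221 229 218] [0.554 0.182 0.052]
row 335 285 [221 228 217] [0.554 0.186 0.053]
row 343 285 [221 228 217] [0.555 0.19  0.052]
row 351 285 [221 228 217] [0.556 0.195 0.052]
row 359 285 [ 69  96 136] [0.557 0.199 0.051]
row 367 285 [64 78 97] [0.557 0.203 0.052]
row 375 285 [58 57 53] [0.533 0.204 0.093]
row 383 285 [58 58 53] [0.529 0.207 0.099]
row 391 285 [59 56 51] [0.524 0.209 0.109]
row 399 285 [58 54 49] [0.525 0.212 0.108]
```

```bash
python3 - <<'E'
from h import *
def cloud(d,fish):
    v,u=np.mgrid[0:400,0:640];x=(u-d["cx"]);y=(v-d["cy"]);z=d["range_z"]
    if fish:
        r=np.hypot(x,y)+1e-9;s=np.tan(np.minimum(r/d["fx"],1.5))/r
    else: s=1/d["fx"]
    P=np.stack([x*s*z,y*s*z,z],-1)-d["t"];return P@d["R"],z>0
for n,f in(("w1",1),("side1",0),("top1",0)):
    d=dict(np.load(f"pics/{n}.npz"));P,ok=cloud(d,f)
    dark=(d["img"].max(2)<80)&ok&(np.hypot(P[...,0]-.532,P[...,1]-.1846)<.07)&(P[...,2]>.056)
    q=P[dark];print(n,len(q))
    for lo in np.arange(.05,.16,.01):
        s=q[(q[:,2]>lo)&(q[:,2]<lo+.01)]
        if len(s):
            a=-.169;e=(s[:,:2]-[.532,.1846])@np.array([[np.cos(a),-np.sin(a)],[np.sin(a),np.cos(a)]])
            print(lo.round(2),len(s),"along x",e[:,0].min().round(3),e[:,0].max().round(3),"across",np.percentile(e[:,1],[0,25,75,100]).round(3))
E
```

```text
w1 45579
0.05 17 along x -0.01 0.007 across [-0.02 -0.02 -0.02  0.02]
0.06 320 along x -0.012 0.011 across [-0.033 -0.02   0.02   0.033]
0.07 529 along x -0.012 0.01 across [-0.034 -0.02   0.02   0.033]
0.08 623 along x -0.012 0.011 across [-0.034 -0.02   0.02   0.034]
0.09 834 along x -0.013 0.011 across [-0.037 -0.021  0.021  0.039]
0.1 1784 along x -0.015 0.012 across [-0.052 -0.032  0.032  0.052]
0.11 5473 along x -0.015 0.013 across [-0.056 -0.042  0.042  0.056]
0.12 3816 along x -0.019 0.012 across [-0.059 -0.045  0.045  0.059]
0.13 8259 along x -0.019 0.012 across [-0.063 -0.046  0.046  0.062]
0.14 9082 along x -0.021 0.004 across [-0.065 -0.025  0.025  0.066]
0.15 13826 along x -0.022 0.0 across [-0.067 -0.029  0.028  0.067]
side1 1362
0.06 6 along x -0.008 -0.001 across [-0.034  0.018  0.022  0.022]
0.07 17 along x -0.01 -0.0 across [-0.034 -0.032  0.02   0.021]
0.08 22 along x -0.011 -0.001 across [-0.036 -0.032  0.02   0.025]
0.09 5 along x -0.011 0.004 across [0.017 0.019 0.022 0.023]
0.1 14 along x -0.015 -0.006 across [-0.052 -0.043  0.023  0.049]
0.11 32 along x -0.015 0.005 across [-0.056 -0.052 -0.022  0.052]
0.12 42 along x -0.02 0.006 across [-0.059 -0.055 -0.022  0.05 ]
0.13 47 along x -0.02 0.006 across [-0.062 -0.059 -0.003  0.058]
0.14 46 along x -0.02 0.007 across [-0.066 -0.063 -0.021  0.025]
0.15 58 along x -0.022 0.016 across [-0.069 -0.066 -0.017  0.014]
top1 779
0.1 1 along x -0.011 -0.011 across [-0.051 -0.051 -0.051 -0.051]
0.11 1 along x 0.013 0.013 across [-0.043 -0.043 -0.043 -0.043]
0.12 1 along x 0.012 0.012 across [-0.046 -0.046 -0.046 -0.046]
0.13 2 along x -0.011 -0.011 across [-0.056 -0.055 -0.054 -0.053]
0.14 5 along x -0.011 0.01 across [-0.064 -0.053 -0.051 -0.051]
0.15 23 along x -0.012 0.012 across [-0.068 -0.064 -0.054 -0.049]
```

The fingers really are above the lid: pads at ±20 mm, tips at z about 0.055, so the reported z disagrees with the cameras. I'll raise the arm and measure the offset with the fingertips clear.

Call:
play_rows(motion=[[0,0,-0.5,0,40],[0,0,-1.2,0,40],[0,0,-2,0,40],[0,0,-2,0,40],[0,0,-2,0,40]])

```text
clock: 3.38
position: [0.5313, 0.1844, 0.0969]
ee_rot: [-0.001, 0.085, 0.996, -0.0]
contact_force: [-0.4, -0.9, 0.5]
width: 0.0402
gripper_force: 0.0
```

```bash
cat > tip.py <<'E'
from h import *
from g import mom
from m import measure
import sys
def cloud(d,fish):
    v,u=np.mgrid[0:400,0:640];x=(u-d["cx"]);y=(v-d["cy"]);z=d["range_z"]
    if fish:
        r=np.hypot(x,y)+1e-9;s=np.tan(np.minimum(r/d["fx"],1.5))/r
    else: s=1/d["fx"]
    return (np.stack([x*s*z,y*s*z,z],-1)-d["t"])@d["R"],z>0
k=sys.argv[1]; mom(); p=manip.get_state()["position"]
for n in("wrist","side"):
    d=save(n,f"pics/{n}_{k}.png");P,ok=cloud(d,n=="wrist")
    q=P[(d["img"].max(2)<80)&ok&(np.hypot(P[...,0]-p[0],P[...,1]-p[1])<.06)&(P[...,2]>.062)]
    print(n,"lowest dark z",np.sort(q[:,2])[[0,3,10,30]].round(3),q[np.argsort(q[:,2])[:5]].mean(0).round(3), "cam",(-d["R"].T@d["t"]).round(3))
measure(save("top",f"pics/top_{k}.png"))
E
python3 tip.py 2
```

```text
clk 3.375 mom tool [ 0.01  -0.028  0.031] F tool [ 0.23 -0.94 -0.51] w 0.0402 gf 0.0 pos [0.5313 0.1844 0.0969] q [ 0.21  0.33  1.68  0.    1.14 -1.19]
wrist lowest dark z [0.139 0.14  0.141 0.142] [0.534 0.164 0.139] cam [0.465 0.196 0.279]
side lowest dark z [0.138 0.14  0.145 0.155] [0.528 0.206 0.139] cam [ 0.121 -0.585  0.739]
case px (366, 212) c 0.4888 -0.0833 yaw -0.172 size 0.053 0.118 depth pt [ 0.488 -0.083  0.055]
case px (318, 197) c 0.5316 0.0456 yaw -0.17 size 0.052 0.119 depth pt [0.531 0.046 0.054]
```

The camera puts the fingertips about 42 mm above the reported z at both heights (0.018→0.055+, 0.097→0.139), so I'll work by the cameras. Tip at 0.018 means a reported z of about -0.024. Opening and descending in stages.

Call:
play_rows(motion=[[0,0,0,0,85],[0,0,0,0,85],[0,0,0,0,85],[0,0,0.5,0,85],[0,0,1,0,85]])

```text
clock: 4.15
position: [0.5323, 0.1847, 0.0574]
ee_rot: [0.001, 0.085, 0.996, 0.0]
contact_force: [0.0, -0.7, 0.5]
width: 0.0852
gripper_force: 0.0
```

Call:
play_rows(motion=[[0,0,0.4,0,85],[0,0,0.8,0,85],[0,0,1.2,0,85],[0,0,1.5,0,85],[0,0,1.5,0,85]])

```text
clock: 4.78
position: [0.5311, 0.1844, -0.0036]
ee_rot: [-0.001, 0.085, 0.996, -0.0]
contact_force: [-0.7, -0.2, 0.5]
width: 0.0849
gripper_force: 0.0
```

```bash
python3 tip.py 3; python3 g.py .5335 .183 -.024
python3 -c "
import cv2,numpy as np
a=cv2.imread('pics/side_3.png');b=cv2.imread('pics/wrist_3.png')
cv2.imwrite('pics/c3.png',np.hstack([cv2.resize(a[120:280,240:400],(400,400)),b[:,120:520]]))"
```

```text
clk 4.775 mom tool [-0.004 -0.013 -0.037] F tool [ 0.7  -0.33 -0.5 ] w 0.0849 gf 0.0 pos [ 0.5311  0.1844 -0.0036] q [ 0.21  0.43  1.8   0.    0.91 -1.19]
wrist lowest dark z [0.062 0.062 0.062 0.062] [0.53  0.193 0.062] cam [0.465 0.196 0.178]
side lowest dark z [0.062 0.065 0.069 0.076] [0.526 0.17  0.064] cam [ 0.121 -0.585  0.739]
case px (366, 212) c 0.4888 -0.0834 yaw -0.174 size 0.053 0.118 depth pt [ 0.488 -0.083  0.056]
case px (318, 197) c 0.5316 0.0456 yaw -0.167 size 0.052 0.119 depth pt [0.531 0.046 0.053]
clk 4.925 mom tool [ 0.032 -0.038 -0.008] F tool [ 0.67 -0.91 -0.33] w 0.0849 gf 0.0 pos [ 0.5325  0.1847 -0.002 ] q [ 0.21  0.43  1.8   0.    0.91 -1.19]
units [-0.03 -0.04  0.55] turn -0.0 q6 -1.19 clk 4.925
```

View pics/c3.png

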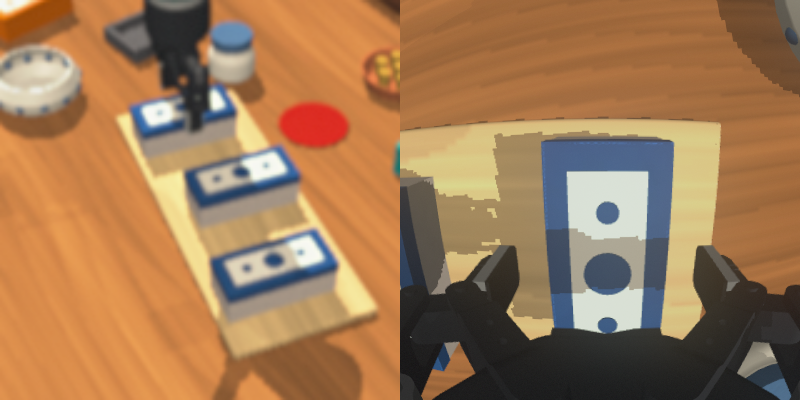

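Now the fingers straddle the case (dot at x≈607, pads at 515 and 693). Lowering and closing.

Call:
play_rows(motion=[[-0.03,-0.02,0.3,0,85],[-0.03,-0.02,0.55,0,85],[-0.03,-0.02,0.55,0,65],[-0.03,-0.02,0.55,0,45],[-0.03,-0.02,0.55,0,40]], newtons=70)

```text
clock: 5.55
position: [0.5332, 0.1837, -0.0244]
ee_rot: [0.0, 0.085, 0.996, 0.0]
contact_force: [0.3, 0.1, -0.2]
width: 0.0531
gripper_force: 74.2
```

Call:
play_rows(motion=[[0,0,0,0,40],[0,0,0,0,40],[0,0,0,0,40]])

```text
clock: 5.92
position: [0.5332, 0.1837, -0.0244]
ee_rot: [0.0, 0.085, 0.996, 0.0]
contact_force: [0.7, 0.7, -0.1]
width: 0.053
gripper_force: 74.1
```

```bash
python3 g.py
```

```text
clk 5.925 mom tool [-0.174 -0.023  0.027] F tool [-0.57  0.8   0.14] w 0.053 gf 74.1 pos [ 0.5332  0.1837 -0.0244] q [ 0.21  0.46  1.82  0.    0.86 -1.19]
```

Grip is good (53 mm, 74 N). Lift and read the resting moment.

Call:
play_rows(motion=[[0,0,-0.5,0,40],[0,0,-1.3,0,40],[0,0,-2.2,0,40],[0,0,-3,0,40],[0,0,-3,0,40]])

```text
clock: 6.55
position: [0.5346, 0.1838, 0.0975]
ee_rot: [0.002, 0.085, 0.996, 0.001]
contact_force: [0.7, -0.3, -2.8]
width: 0.053
gripper_force: 75.4
```

Call:
play_rows(motion=[[0,0,0,0,40],[0,0,0,0,40],[0,0,0,0,40]])

```text
clock: 6.92
position: [0.5321, 0.1834, 0.0941]
ee_rot: [-0.001, 0.085, 0.996, -0.0]
contact_force: [1.2, -0.0, -3.3]
width: 0.0533
gripper_force: 75.4
```

```bash
python3 g.py
```

```text
clk 6.925 mom tool [0.054 0.004 0.016] F tool [-1.17  0.16  3.29] w 0.0533 gf 75.4 pos [0.5321 0.1834 0.0941] q [ 0.21  0.33  1.68  0.    1.13 -1.19]
```

Call:
play_rows(motion=[[1.5,0,0,0,40],[3,0,0,0,40],[3,0,0,0,40],[3,0,0,0,40],[3,0,0,0,40]])

```text
clock: 7.55
position: [0.4163, 0.204, 0.0957]
ee_rot: [0.001, 0.085, 0.996, 0.0]
contact_force: [0.6, -0.3, -3.7]
width: 0.0534
gripper_force: 76.2
```

```bash
python3 g.py
```

```text
clk 7.55 mom tool [0.023 0.057 0.047] F tool [-0.65 -0.15  3.69] w 0.0534 gf 76.2 pos [0.4163 0.204  0.0957] q [ 0.31  0.19  1.88 -0.    1.07 -1.1 ]
```

Call:
play_rows(motion=[[-1.5,0,0,0,40],[-3,0,0,0,40],[-3,0,0,0,40],[-3,0,0,0,40],[-3,0,0,0,40]])

```text
clock: 8.18
position: [0.5319, 0.1835, 0.0951]
ee_rot: [-0.001, 0.085, 0.996, -0.0]
contact_force: [-0.6, -0.6, -3.4]
width: 0.0533
gripper_force: 76.4
```

```bash
python3 g.py
```

```text
clk 8.175 mom tool [-0.009  0.07  -0.057] F tool [ 0.47 -0.64  3.42] w 0.0533 gf 76.4 pos [0.5319 0.1835 0.0951] q [ 0.21  0.33  1.68  0.    1.13 -1.19]
```

The first reading shows no 0.18 N·m swing, but the noise is around 0.04. I'll repeat with a harder shake, averaging the readings.

```bash
cat > avg.py <<'E'
from g import *
a=[]
for i in range(6):
    s,M=st(); a.append(np.r_[M.T@s["moment"],M.T@s["contact_force"]]); manip.get_image("top")
a=np.array(a);print("mean",a.mean(0).round(3),"sd",a.std(0).round(3),"my",a[:,1].round(3),"clk",s["clock"],s["position"].round(3))
E
python3 avg.py
```

```text
mean [-3.000e-03 -5.000e-03  7.000e-03 -1.770e-01 -3.040e-01  3.018e+00] sd [0.017 0.047 0.033 0.359 0.456 0.369] my [ 0.07  -0.021 -0.048  0.026  0.011 -0.071] clk 8.425 [0.532 0.184 0.096]
```

Call:
play_rows(motion=[[1.5,0,0,0,40],[3,0,0,0,40],[1.5,0,0,0,40],[0,0,0,0,40],[1.5,0,0,0,40]])

```text
clock: 9.1
position: [0.4863, 0.1944, 0.0938]
ee_rot: [0.005, 0.087, 0.996, 0.001]
contact_force: [-1.8, 1.1, -2.9]
width: 0.0534
gripper_force: 77.3
```

Call:
play_rows(motion=[[1.5,0,0,0,40],[1.5,0,0,0,40],[1.5,0,0,0,40],[1.5,0,0,0,40]])

```text
clock: 9.6
position: [0.4163, 0.2041, 0.0961]
ee_rot: [0.001, 0.085, 0.996, 0.0]
contact_force: [0.9, -0.5, -2.6]
width: 0.0529
gripper_force: 77.3
```

```bash
python3 avg.py
```

```text
mean [-0.009  0.009  0.014 -0.129 -0.224  2.758] sd [0.023 0.054 0.019 0.504 0.329 0.428] my [-0.038  0.032  0.076 -0.072 -0.008  0.066] clk 9.85 [0.415 0.204 0.095]
```

Call:
play_rows(motion=[[-1.5,0,0,0,40],[-3,0,0,0,40],[-3,0,0,0,40],[-3,0,0,0,40],[-3,0,0,0,40]])

```text
clock: 10.52
position: [0.5315, 0.1837, 0.0952]
ee_rot: [-0.001, 0.085, 0.996, -0.0]
contact_force: [0.2, 1.3, -3.5]
width: 0.0533
gripper_force: 77.4
```

```bash
python3 avg.py; python3 g.py .5335 .183 -.0244
```

```text
mean [-1.40e-02 -2.00e-03 -1.00e-03  1.53e-01  2.66e-01  3.29e+00] sd [0.01  0.024 0.02  0.26  0.782 0.3  ] my [-0.035  0.021  0.    -0.028 -0.005  0.033] clk 10.775 [0.532 0.184 0.096]
clk 10.825 mom tool [0.002 0.024 0.016] F tool [-0.26  0.68  3.03] w 0.053 gf 77.4 pos [0.5326 0.1838 0.0958] q [ 0.21  0.33  1.68  0.    1.13 -1.19]
units [-0.02 -0.02  3.01] turn -0.0 q6 -1.19 clk 10.825
```

Silent: the mean tool-y moment stays within ±0.01 whichever way it was shaken. Putting it back exactly.

Call:
play_rows(motion=[[0,0,0.8,0,40],[0,0,1.6,0,40],[0,0,2.3,0,40],[0,0,2.75,0,40],[0,0,2.9,0,40]])

```text
clock: 11.45
position: [0.5321, 0.1835, -0.0215]
ee_rot: [-0.001, 0.085, 0.996, -0.0]
contact_force: [-0.4, 0.2, -3.3]
width: 0.0531
gripper_force: 77.4
```

Call:
play_rows(motion=[[0,0,0.05,0,40],[0,0,0.1,0,40],[0,0,0.1,0,60],[0,0,0.1,0,85],[0,0,0.1,0,85]])

```text
clock: 12.08
position: [0.5335, 0.1837, -0.0239]
ee_rot: [0.001, 0.085, 0.996, 0.0]
contact_force: [0.2, 0.2, 0.6]
width: 0.0852
gripper_force: 0.0
```

Call:
play_rows(motion=[[0,0,0,0,85],[0,0,-0.6,0,85],[0,0,-1.4,0,85],[0,0,-2.2,0,85],[0,0,-2.6,0,85]])

```text
clock: 12.7
position: [0.5339, 0.1838, 0.0813]
ee_rot: [0.001, 0.085, 0.996, 0.0]
contact_force: [0.2, 0.3, 0.1]
width: 0.0849
gripper_force: 0.0
```

```bash
python3 g.py .5325 .0465 .08
```

```text
clk 12.7 mom tool [-0.032 -0.039 -0.011] F tool [-0.17  0.37 -0.08] w 0.0849 gf 0.0 pos [0.5339 0.1838 0.0813] q [ 0.21  0.34  1.7   0.    1.1  -1.19]
units [-0.54 -3.39  0.03] turn -0.0 q6 -1.19 clk 12.7
```

Call:
play_rows(motion=[[-0.15,-0.9,0,0,85],[-0.3,-1.9,0,0,85],[-0.45,-2.8,0,0,85],[-0.52,-3.38,0,0,85],[-0.52,-3.38,0,0,85]])

```text
clock: 13.32
position: [0.5301, 0.0455, 0.079]
ee_rot: [-0.001, 0.086, 0.996, -0.0]
contact_force: [0.2, 0.2, -1.4]
width: 0.0852
gripper_force: 0.0
```

```bash
cat > look.py <<'E'
from tip import *
# lid white+blue seen by the wrist camera, at lid height, near the TCP
d=dict(np.load(f"pics/wrist_{k}.npz"));P,ok=cloud(d,True)
hsv=cv2.cvtColor(d["img"],cv2.COLOR_RGB2HSV);b=cv2.inRange(hsv,(100,100,40),(125,255,255))>0
s=b&ok&(abs(P[...,2]-.052)<.008)&(np.hypot(P[...,0]-p[0],P[...,1]-p[1])<.08)
q=P[s];a=-.169;e=(q[:,:2]-p[:2])@np.array([[np.cos(a),-np.sin(a)],[np.sin(a),np.cos(a)]])
print("lid rel TCP: along",np.percentile(e[:,0],[.5,99.5]).round(4),"across",np.percentile(e[:,1],[.5,99.5]).round(4),len(q))
E
python3 look.py 4; python3 g.py .5325 .0465 -.0244
```

```text
clk 13.325 mom tool [0.022 0.039 0.02 ] F tool [-0.18  0.23  1.36] w 0.0852 gf 0.0 pos [0.5301 0.0455 0.079 ] q [-0.05  0.3   1.77 -0.    1.07 -1.44]
wrist lowest dark z [0.131 0.131 0.132 0.133] [0.529 0.054 0.131] cam [0.464 0.057 0.261]
side lowest dark z [0.136 0.139 0.143 0.149] [0.539 0.089 0.138] cam [ 0.121 -0.585  0.739]
case px (366, 211) c 0.4888 -0.0833 yaw -0.169 size 0.053 0.118 depth pt [ 0.489 -0.084  0.052]
case px (268, 197) c 0.5343 0.1803 yaw -0.168 size 0.054 0.119 depth pt [0.534 0.18  0.055]
lid rel TCP: along [-0.0584  0.061 ] across [-0.0242  0.0295] 4935
clk 13.475 mom tool [-0.003 -0.006  0.001] F tool [ 0.2   0.8  -0.97] w 0.085 gf 0.0 pos [0.5304 0.0475 0.0792] q [-0.04  0.3   1.77  0.    1.07 -1.44]
units [-0.06 -0.02  2.59] turn -0.0 q6 -1.44 clk 13.475
```

Left case is back within about 1 mm, and the wrist view shows the gripper centred on the middle case.

Call:
play_rows(motion=[[-0.03,0,0.7,0,85],[-0.03,0,1.4,0,85],[-0.03,0,2.1,0,85],[-0.03,0,2.5,0,85],[-0.03,0,2.58,0,85]])

```text
clock: 14.1
position: [0.5308, 0.0477, -0.0249]
ee_rot: [-0.001, 0.084, 0.996, 0.0]
contact_force: [0.0, 0.1, 0.5]
width: 0.085
gripper_force: 0.0
```

Call:
play_rows(motion=[[0,0,0,0,65],[0,0,0,0,45],[0,0,0,0,40],[0,0,0,0,40],[0,0,0,0,40]], newtons=70)

```text
clock: 14.72
position: [0.533, 0.047, -0.0226]
ee_rot: [0.001, 0.085, 0.996, 0.0]
contact_force: [0.1, 2.6, 5.8]
width: 0.0532
gripper_force: 75.4
```

Call:
play_rows(motion=[[0,0,-0.5,0,40],[0,0,-1.3,0,40],[0,0,-2.2,0,40],[0,0,-3,0,40],[0,0,-3,0,40]])

```text
clock: 15.35
position: [0.5333, 0.0463, 0.098]
ee_rot: [0.002, 0.085, 0.996, -0.0]
contact_force: [0.4, 0.5, -3.3]
width: 0.053
gripper_force: 75.5
```

```bash
python3 avg.py
```

```text
mean [ 3.000e-03 -4.000e-03  1.900e-02 -3.100e-01 -1.130e-01  3.869e+00] sd [0.021 0.016 0.015 0.433 0.609 0.69 ] my [-0.038  0.008  0.006 -0.001  0.005 -0.004] clk 15.6 [0.53  0.047 0.094]
```

Call:
play_rows(motion=[[1.5,0,0,0,40],[3,0,0,0,40],[3,0,0,0,40],[3,0,0,0,40],[3,0,0,0,40]])

```text
clock: 16.27
position: [0.4152, 0.0667, 0.0964]
ee_rot: [0.001, 0.085, 0.996, 0.0]
contact_force: [0.5, 0.3, -3.1]
width: 0.0534
gripper_force: 78.1
```

```bash
python3 avg.py
```

```text
mean [ 1.900e-02 -8.500e-02  2.000e-03 -2.640e-01  1.360e-01  3.166e+00] sd [0.024 0.022 0.036 0.38  0.379 0.498] my [-0.097 -0.107 -0.052 -0.079 -0.111 -0.064] clk 16.525 [0.414 0.067 0.096]
```

Call:
play_rows(motion=[[-1.5,0,0,0,40],[-3,0,0,0,40],[-3,0,0,0,40],[-3,0,0,0,40],[-3,0,0,0,40]])

```text
clock: 17.2
position: [0.53, 0.0469, 0.096]
ee_rot: [-0.001, 0.085, 0.996, 0.0]
contact_force: [-0.0, -0.6, -2.5]
width: 0.053
gripper_force: 78.7
```

```bash
python3 avg.py
```

```text
mean [-1.00e-03  8.30e-02  3.00e-03  1.36e-01 -2.49e-01  2.98e+00] sd [0.016 0.033 0.024 0.316 0.456 0.494] my [0.127 0.048 0.082 0.109 0.095 0.034] clk 17.45 [0.531 0.047 0.097]
```

Rattle found: the middle case swings from -0.085 to +0.083 N·m, about 0.17. One more full to-and-fro, with readings, and then on to the disc.

Call:
play_rows(motion=[[1.5,0,0,0,40],[3,0,0,0,40],[3,0,0,0,40],[3,0,0,0,40],[3,0,0,0,40]])

```text
clock: 18.12
position: [0.4155, 0.0667, 0.0969]
ee_rot: [0.001, 0.085, 0.996, 0.0]
contact_force: [-0.1, 1.3, -3.5]
width: 0.053
gripper_force: 78.8
```

```bash
python3 avg.py
```

```text
mean [ 0.011 -0.088 -0.017  0.239  0.305  3.101] sd [0.023 0.021 0.026 0.2   0.481 0.674] my [-0.111 -0.112 -0.096 -0.051 -0.076 -0.081] clk 18.375 [0.414 0.067 0.096]
```

Call:
play_rows(motion=[[-1.5,0,0,0,40],[-3,0,0,0,40],[-3,0,0,0,40],[-3,0,0,0,40],[-3,0,0,0,40]])

```text
clock: 19.05
position: [0.53, 0.0469, 0.096]
ee_rot: [-0.001, 0.085, 0.996, 0.0]
contact_force: [0.7, 0.3, -3.7]
width: 0.0529
gripper_force: 79.5
```

```bash
python3 avg.py; python3 g.py .690 .1225 .1185
```

```text
mean [3.000e-03 8.600e-02 4.000e-03 1.150e-01 1.300e-01 3.845e+00] sd [0.022 0.022 0.016 0.472 0.283 0.307] my [0.047 0.07  0.102 0.087 0.102 0.109] clk 19.3 [0.531 0.047 0.097]
clk 19.35 mom tool [-0.016  0.035 -0.05 ] F tool [ 0.26 -0.06  3.59] w 0.053 gf 79.5 pos [0.5314 0.0468 0.0966] q [-0.04  0.29  1.74  0.    1.11 -1.44]
units [-3.59  2.54 -0.55] turn -0.0 q6 -1.44 clk 19.35
```

Call:
play_rows(motion=[[-0.6,0.4,-0.55,0,40],[-1.3,0.9,-0.55,0,40],[-2.1,1.5,-0.55,0,40],[-2.8,2.0,-0.55,0,40],[-3.3,2.35,-0.55,0,40]])

```text
clock: 19.98
position: [0.6791, 0.1178, 0.1181]
ee_rot: [0.0, 0.084, 0.996, 0.0]
contact_force: [-1.1, -0.4, -3.2]
width: 0.0532
gripper_force: 79.6
```

Call:
play_rows(motion=[[-0.15,0.12,0,0,40],[-0.29,0.19,0,0,40],[-0.29,0.19,0,0,40],[-0.29,0.19,0,0,40],[-0.29,0.19,0,0,40]])

```text
clock: 20.6
position: [0.69, 0.1222, 0.1186]
ee_rot: [-0.0, 0.085, 0.996, 0.0]
contact_force: [-0.3, 0.2, -3.5]
width: 0.053
gripper_force: 79.5
```

```bash
python3 avg.py; python3 look.py 5; python3 g.py .690 .1225 .1185
python3 - <<'E'
import sys; sys.argv=["x","6"]
from tip import *
for n in("side","top"):
    d=dict(np.load(f"pics/{n}_5.npz"));P,ok=cloud(d,False)
    hsv=cv2.cvtColor(d["img"],cv2.COLOR_RGB2HSV);b=(cv2.inRange(hsv,(105,100,50),(125,255,255))>0)&ok&(P[...,2]>.12)&(np.hypot(P[...,0]-.69,P[...,1]-.122)<.1)
    q=P[b];print(n,len(q));
    if len(q)>50:
        t=q[q[:,2]>np.percentile(q[:,2],50)];A=np.c_[t[:,:2]-t[:,:2].mean(0),np.ones(len(t))];print("top plane",np.linalg.lstsq(A,t[:,2],rcond=None)[0].round(3))
        r=cv2.minAreaRect(q[:,:2].astype(np.float32));print(r,q[:,2].min(),q[:,2].max())
a=cv2.imread('pics/side_5.png');b=cv2.imread('pics/top_5.png')
cv2.imwrite('pics/c5.png',np.hstack([cv2.resize(a[60:260,240:440],(400,400)),cv2.resize(b[80:280,200:400],(400,400))]))
E
```

```text
mean [ 0.016  0.066  0.008  0.164 -0.16   3.369] sd [0.023 0.021 0.023 0.489 0.403 0.637] my [0.073 0.074 0.032 0.054 0.065 0.1  ] clk 20.85 [0.69  0.122 0.118]
clk 20.9 mom tool [-0.029  0.087 -0.006] F tool [-0.34  0.32  3.64] w 0.0534 gf 79.5 pos [0.6905 0.1225 0.1184] q [ 0.08  0.51  1.32  0.    1.32 -1.32]
wrist lowest dark z [0.169 0.169 0.17  0.172] [0.685 0.131 0.169] cam [0.624 0.134 0.3  ]
side lowest dark z [0.174 0.175 0.183 0.195] [0.68  0.086 0.175] cam [ 0.121 -0.585  0.739]
case px (366, 212) c 0.4888 -0.0834 yaw -0.169 size 0.053 0.118 depth pt [ 0.488 -0.083  0.053]
clk 21.05 mom tool [-0.011  0.063  0.011] F tool [0.11 0.01 2.28] w 0.0527 gf 79.5 pos [0.6905 0.1225 0.1183] q [ 0.08  0.51  1.32  0.    1.32 -1.32]
units [ 0.01 -0.   -0.  ] turn -0.0 q6 -1.32 clk 21.05
clk 21.05 mom tool [-0.011  0.063  0.011] F tool [0.11 0.01 2.28] w 0.0527 gf 79.5 pos [0.6905 0.1225 0.1183] q [ 0.08  0.51  1.32  0.    1.32 -1.32]
wrist lowest dark z [0.169 0.169 0.17  0.171] [0.687 0.146 0.169] cam [0.624 0.134 0.3  ]
side lowest dark z [0.171 0.176 0.182 0.194] [0.68  0.086 0.175]
[... 674 characters left out ...]
9.5]).round(4),len(q))
                               ~~~~~~~~~~~~~^^^^^^^^^^^^^^^^^^
    return _quantile_unchecked(
        a, q, axis, out, overwrite_input, method, keepdims, weights)
    return _ureduce(a,
                    func=_quantile_ureduce_func,
    ...<5 lines>...
                    overwrite_input=overwrite_input,
                    method=method)
    r = func(a, **kwargs)
    result = _quantile(arr,
                       quantiles=q,
    ...<2 lines>...
                       out=out,
                       weights=wgt)
    slices_having_nans = np.isnan(arr[-1, ...])
                                  ~~~^^^^^^^^^
IndexError: index -1 is out of bounds for axis 0 with size 0
```

View pics/c5.png

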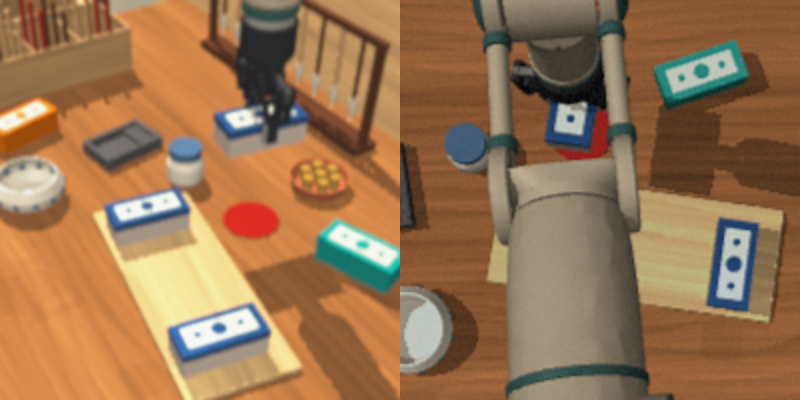

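The view shows the case held level over the disc (crop left 260,125; disc 250,220). The lid is at z=0.195, so the underside is about 15 cm above the disc, with slope under 0.01 and the centre at (0.688, 0.121) against the disc's (0.690, 0.122). The other two cases stand upright on the board. Handing in.

```bash
python3 -c "
from rig import manip
print(manip.sign_off())"
```

```text
the job is handed in; nothing more can be done
None
```

The middle case was the one that rattled; I shook it end to end and back and handed in at about 21 s with it held level over the middle of the red disc, about 15 cm up, with the silent left case back upright within about 1 mm and the right case never touched.

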